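# Collect the finished test cartridges from the analyser's catch tray

### The job

The analyser has finished: move the two oblong test cartridges from its catch tray into the pale open tote on the bench. Lay both down flat on the tote's floor, without dropping them in from above, window side up and not one on top of the other. Leave the round cup standing where it is in the tray.

Things in the scene. Friction and masses are not known exactly. Their poses are not given: they have to be found in the camera images.
- cart_a_center (a point): centre (half-way up) of a finished test cartridge: rigid white oblong block, 36 mm along its x, 80 mm along its y, 26 mm tall (z up), 50 g, dark window, grey dot and foil patch on its upper face. Starts flat, window up, in the grey catch tray on the front of the white analyser. The two cartridges and the round cup stand in a row across the tray, in any order, about 105 mm apart.
- cart_b_center (a point): centre (half-way up) of a finished test cartridge: rigid white oblong block, 36 mm along its x, 80 mm along its y, 26 mm tall (z up), 50 g, dark window, grey dot and foil patch on its upper face. Starts flat, window up, in the grey catch tray on the front of the white analyser. Like the other cartridge; either may be moved first.
- tote_in (a point): centre of the inner floor (5 mm above the bench) of the pale open tote: loose, 0.5 kg, 200 mm along its x, 280 mm along its y outside, walls 5 mm thick, rim 65 mm above the bench; z up. It stands on the robot's right of the tray.
- cup_center (a point): centre (half-way up) of the round lidded control cup, 43 mm in diameter, 32 mm tall, standing upright in the tray (z up); it stays there. The tray: open-topped, 370 x 160 mm outside, 5 mm walls, floor 8 mm and wall tops 30 mm above the bench; the analyser's housing, 240 mm tall, rises along the tray's long left (+y) side, 80 mm from its middle line.
Mind the look-alikes: they are no part of the job. What is shaped like the part that bears cart_b_center but green is not meant.

How it is judged:
By the outcome, as a careful person would: the job done as asked, in the order asked, and still so for the second after the job is handed in, with the robot touching nothing.
It also fails if it takes over 61 s, if anything falls off the work surface, if the arm or the gripper's body presses on something with over 40 N, if the wrist force passes 120 N, or if a joint passes its speed limit or range.

### The arm

A 6-joint arm with a two-finger parallel gripper is mounted at the origin on the work surface. World frame = base frame: x ahead of the robot, y to its left, z up, the work surface at z = 0. Lengths are in m, angles in rad, forces in N, time in s.
With the tool pointing down it reaches from about 0.425 to 0.95 m from the base axis. Payload 14.7 kg.
Tool frame: the origin (TCP) lies at the very end of the fingers, on their centre line; the grasp point (between the pads) lies bot.grip_point_offset behind it (bot.grip_point_offset is the distance from the TCP to the grasp point, in m); z points along the fingers, y is the line along which they close (so a half turn about z gives the same grasp; the last joint's range is limited). The gripper opens to 85 mm and grips with 20 to 120 N. Pads are 22 mm wide; open, the fingers measure 114 mm over their backs; the gripper's body (76 mm by 85 mm) begins 54 mm behind the grasp point. The pads swing forward as they close: fully open they stand 13 mm farther back than shut.
Start: joints at [-1.267, 0.48, 1.596, -0, 1.065, -0.047], TCP at [0.223, -0.61, 0.231] pointing down, gripper open.
Joint ranges: [-2.75, 2.75], [-0.82, 2.05], [0.23, 2.67], [-1.56, 4.7], [0.09, 2.69], [-2.92, 2.92]. Speed limits (rad/s): [1.89, 1.89, 2.39, 3.01, 3.01, 3.01].

### API

Orientations are given as a unit quaternion [w, x, y, z].
In Python, from rig import bot gives the robot as it stands. The module is installed in compiled form; this text tells all that it offers.
- The arm moves only by the tool drive_tool, never from a script. Its argument "moves" is a list of rows, each a list of 5 numbers: the shift along the tool's x, y, z in m, then the turn about the tool's z in degrees, then the opening, from 0 (shut) to 1 (fully open). In form: [[tx, ty, tz, turn, grip], ...]. A call has 1 to 20 rows; each row is the pose to reach, as a shift and turn from the pose commanded when the call began, along the tool's axes at that moment; what a row does not reach only later rows make up. A row lasts 1/12 s, in which the tool goes at most 41.7 mm and 7.16 degrees, less where a joint would pass 70% of its speed; a pose out of reach is approached as far as the arm can. A call with a gripper value outside its range is refused whole. The fingers move at their own pace and stop on an object; "force" is the grip in N (left out, the last holds). Time passes only in rows, so rows that repeat a pose let the fingers close. It gives the time, the measured TCP pose, the force, the opening and the grip force at its end, in the units of the state.
- bot.observe(): the state, without advancing time (a new reading comes with each control period).
- bot.camera(name): name is "scene" or "side" or "wrist"; returns the picture (400x640x3 uint8, red, green, blue); there is no depth.
- bot.camera_params(name): a dict with "fx", "fy", "cx", "cy" (pixels), "rvec" (rotation vector, rad) and "tvec" (3), from world to camera coordinates, as OpenCV has them. Camera axes: x right, y down, z forward; pixel columns grow to the right and rows downward; lengths in m; the calibration is good to about 2 mm. A picture is of the moment at which its call begins: read the wrist's pose just before it. camera_params takes no time and is no camera call; for the wrist camera it gives the pose at the moment of the call.
- bot.sign_off(): hands the job in; it is judged then, once.
Trained networks look in the newest picture that a camera, given by its name, has taken for a name from the list of things; names that differ only in an ending like _2 or _b are one class to them, and where a whole thing is asked for, a point or a joint stands for the part that bears it (a point fixed in the world has none). Each returns a list of dicts, best first, with "p" (0 to 1); they miss things now and then, are a little off and sometimes report something else, mostly with a low value. They report only what shows in the picture. A call takes as long as a camera call. They do not tell look-alikes from the thing itself.
- bot.masks_of(camera, label): "region" (400x640 bool, what is visible of it) and "centre" ([column, row] as shares, 0 to 1, of the picture: columns of its width, rows of its height, amid what is visible of it).
- bot.mark_of(camera, label): "centre" ([column, row] as shares, 0 to 1, of the picture: columns of its width, rows of its height: a listed point, or the origin of a listed thing).
The state is a dict: "clock": time; "joint_pos": joint angles; "joint_vel": joint speeds; "effort": joint torques, N m; "position": TCP position; "eef_rot": TCP orientation; "contact_force": force on the tool from outside, world axes, zero at the start; "moment": the same for the moment, N m; "width": finger opening in m; "gripper_force": force on a finger pad.
Only numpy, scipy, OpenCV 4.12 (cv2) and the standard library are available. Lean on these libraries where they do the work, as an engineer would, in place of code of your own. Each camera call takes 0.05 s, during which the arm holds its last target. There are 200 camera calls.

## Working session

There is one attempt and no reset: what is moved stays moved. The work goes in short steps, Python scripts to look and compute and a tool call to move; the robot and the scene stay as the last step left them, time stands still between calls to the robot, and variables do not carry over. Pictures are saved under pics/ and viewed, at most 10 in all, crops included, and the job is handed in when it is done.

Besides the shell and the picture viewer there is one more tool, called after "Call:" in YAML: its name, and indented under it one key for each argument. drive_tool: Moves the arm, as the interface text tells. Its arguments: {"type":"object","properties":{"moves":{"type":"array"},"force":{"type":"number"}},"required":["moves"]}

```bash
mkdir -p pics; cat >h.py <<'E'
import numpy as np,cv2
from rig import bot
def ray(cam,uv,z,P=None):
    P=P or bot.camera_params(cam)
    R,_=cv2.Rodrigues(np.array(P["rvec"],float));t=np.array(P["tvec"],float).ravel()
    d=R.T@np.array([(uv[0]-P["cx"])/P["fx"],(uv[1]-P["cy"])/P["fy"],1]);o=-R.T@t
    return o+d*(z-o[2])/d[2]
def save(cam,n):
    im=bot.camera(cam);cv2.imwrite(f"pics/{n}.png",im[:,:,::-1]);return im
E
python3 - <<'E'
from h import *
s=bot.observe();print(s["clock"],s["position"],s["eef_rot"],bot.grip_point_offset)
ims=[]
for c in("scene","side"):
    save(c,c+"0")
    P=bot.camera_params(c);R,_=cv2.Rodrigues(np.array(P["rvec"]));print(c,-R.T@np.array(P["tvec"]).ravel())
    for l in("cart_a_center","cup_center","tote_in"):
        for m in bot.mark_of(c,l):
            uv=np.array(m["centre"])*[640,400]
            z={"cart_a_center":.021,"cup_center":.024,"tote_in":.005}[l]
            print(c,l,round(m["p"],2),uv.round(),ray(c,uv,z).round(3))
E
```

```text
0.0 [ 0.22321982 -0.6099883   0.23063525] [-6.39647628e-04  9.84658994e-01  1.74488530e-01 -1.01384642e-04] 0.0187
scene [ 1.13220589 -0.11925745  0.66167985]
scene cart_a_center 0.79 [409. 172.] [0.501 0.215 0.021]
scene cup_center 0.6 [435. 211.] [0.616 0.222 0.024]
side [ 0.49161928 -0.69931339  0.56195802]
side cart_a_center 0.78 [313. 159.] [0.508 0.216 0.021]
side cup_center 0.68 [348. 157.] [0.607 0.222 0.024]
side cup_center 0.36 [315. 158.] [0.514 0.214 0.024]
side tote_in 0.56 [355. 295.] [ 0.577 -0.25   0.005]
```

View pics/scene0.png

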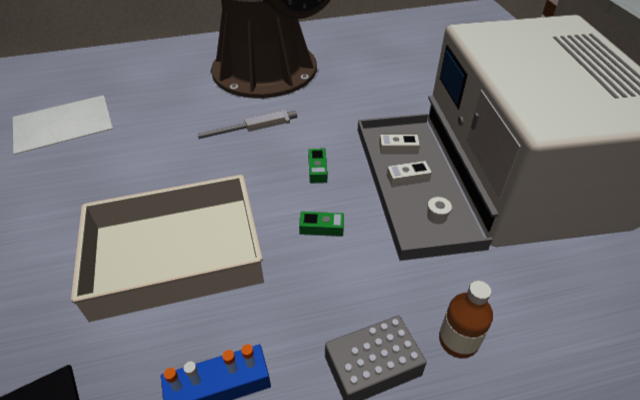

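View pics/side0.png

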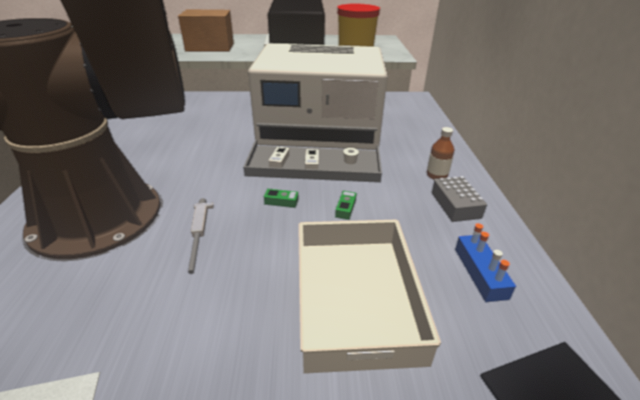

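Scene view: wanted white cartridges at (399,143) and (409,173). Look-alikes: green blocks at (318,165) and (321,222). The round cup at (439,208) stays. The tote is centred near (170,240). Now a close crop and metric measurements.

```bash
python3 - <<'E'
from h import *
im=cv2.imread("pics/scene0.png")
cv2.imwrite("pics/crop.png",cv2.resize(im[100:265,345:505],None,fx=3.5,fy=3.5,interpolation=cv2.INTER_CUBIC))
for n,z,ps in(("cart",.034,[(399,142),(409,171)]),("cup",.040,[(440,205)]),("tray",.03,[(359,120),(434,110),(490,241),(402,249)]),("tote",.065,[(82,206),(244,180),(262,250),(76,298)]),("green",.026,[(318,160),(321,218)])):
    for p in ps: print(n,p,ray("scene",p,z).round(3))
for p in [(281,153),(312,155)]: print("side cart",ray("side",p,.034).round(3))
for p in [(299,224),(397,222),(437,343),(300,356)]: print("side tote",ray("side",p,.065).round(3))
E
```

```text
cart (399, 142) [0.422 0.222 0.034]
cart (409, 171) [0.511 0.21  0.034]
cup (440, 205) [0.616 0.227 0.04 ]
tray (359, 120) [0.322 0.166 0.03 ]
tray (434, 110) [0.329 0.342 0.03 ]
tray (490, 241) [0.707 0.281 0.03 ]
tray (402, 249) [0.687 0.129 0.03 ]
tote (82, 206) [ 0.485 -0.395  0.065]
tote (244, 180) [ 0.49  -0.109  0.065]
tote (262, 250) [ 0.659 -0.102  0.065]
tote (76, 298) [ 0.681 -0.384  0.065]
green (318, 160) [0.426 0.046 0.026]
green (321, 218) [0.582 0.014 0.026]
side cart [0.419 0.228 0.034]
side cart [0.506 0.216 0.034]
side tote [ 0.474 -0.116  0.065]
side tote [ 0.676 -0.114  0.065]
side tote [ 0.68  -0.388  0.065]
side tote [ 0.479 -0.403  0.065]
```

View pics/crop.png

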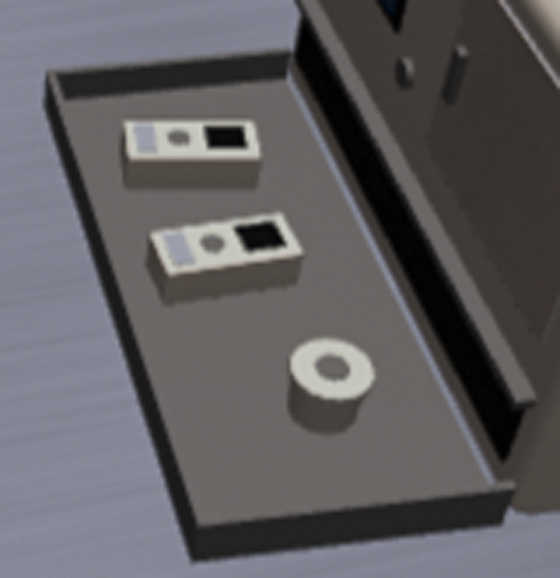

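The crop confirms two white cartridges with dark windows (crop (190,137) and (225,243)) and the cup at (332,370). Moving over the tray along an arc.

Call:
drive_tool:
  moves:
    - [0.302,-0.166,-0.02,-70,1]
    - [0.302,-0.166,-0.02,-70,1]
    - [0.302,-0.166,-0.02,-70,1]
    - [0.302,-0.166,-0.02,-70,1]
    - [0.302,-0.166,-0.02,-70,1]
    - [0.302,-0.166,-0.02,-70,1]
    - [0.302,-0.166,-0.02,-70,1]
    - [0.302,-0.166,-0.02,-70,1]
    - [0.453,-0.431,-0.02,-70,1]
    - [0.453,-0.431,-0.02,-70,1]
    - [0.453,-0.431,-0.02,-70,1]
    - [0.453,-0.431,-0.02,-70,1]
    - [0.453,-0.431,-0.02,-70,1]
    - [0.453,-0.431,-0.02,-70,1]
    - [0.453,-0.431,-0.02,-70,1]
    - [0.502,-0.668,-0.02,-70,1]
    - [0.502,-0.668,-0.02,-70,1]
    - [0.502,-0.668,-0.02,-70,1]
    - [0.502,-0.668,-0.02,-70,1]
    - [0.502,-0.668,-0.02,-70,1]

```text
clock: 2.07
position: [0.4712, 0.1358, 0.2515]
eef_rot: [0.0, 0.707, 0.708, 0.0]
contact_force: [1.3, -0.6, -0.2]
width: 0.0855
gripper_force: 0.0
```

```bash
python3 - <<'E'
from h import *
P=bot.camera_params("wrist");im=save("wrist","w1")
R,_=cv2.Rodrigues(np.array(P["rvec"]));print(bot.observe()["position"],-R.T@np.array(P["tvec"]).ravel())
g=im.astype(int);w=((g.min(2)>125)&(g.max(2)-g.min(2)<50)).astype(np.uint8)
for c in cv2.findContours(w,0,1)[0]:
    if cv2.contourArea(c)>300:
        q=np.array([ray("wrist",p,.034,P)[:2] for p in c[:,0]],np.float32)
        print(c[:,0].mean(0).round(),cv2.minAreaRect(q))
E
```

```text
[0.47037027 0.14204717 0.25159164] [0.47004375 0.21524152 0.39523927]
[478. 389.] ((0.7453657984733582, -0.22220703959465027), (0.07060398161411285, 0.06124765798449516), 0.10742338746786118)
[153. 389.] ((0.1956704556941986, -0.2232290506362915), (0.0709942951798439, 0.06126472353935242), 0.10741876810789108)
[346.  88.] ((0.5080499649047852, 0.22665463387966156), (0.14663952589035034, 0.3360738754272461), 84.45399475097656)
[383.  14.] ((0.5438500642776489, 0.31024253368377686), (0.011636700481176376, 0.35901111364364624), 84.41300964355469)
[348. 215.] ((0.4419516921043396, 0.040812671184539795), (1.0147322416305542, 0.5732950568199158), 1.036826729774475)
```

View pics/w1.png

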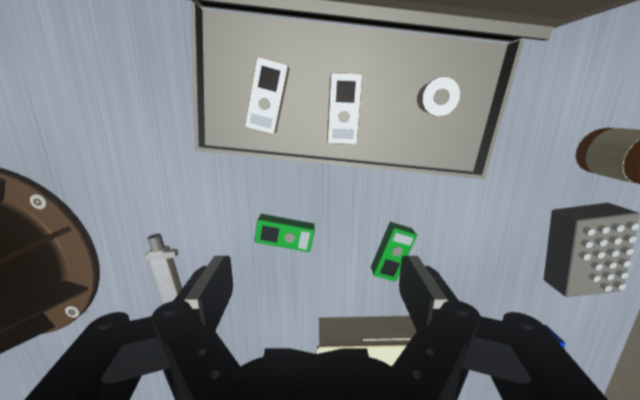

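The wrist view shows the cartridges at (267,95), tilted, and (345,108), nearly straight. The cup is at (441,96), the green decoys at (285,233) and (393,252). I'll raise the threshold to isolate the white parts.

```bash
python3 - <<'E'
from h import *
P=bot.camera_params("wrist");g=cv2.imread("pics/w1.png").astype(int)[:,:,::-1]
w=((g.min(2)>190)).astype(np.uint8);w[150:]=0
w=cv2.morphologyEx(w,cv2.MORPH_CLOSE,np.ones((3,3)))
for c in cv2.findContours(w,0,1)[0]:
    if cv2.contourArea(c)>200:
        q=np.array([ray("wrist",p,.034,P)[:2] for p in c[:,0]],np.float32)
        r=cv2.minAreaRect(q);b=cv2.boxPoints(r);e=b[1]-b[0],b[2]-b[1];L=max(e,key=np.linalg.norm)
        print(c[:,0].mean(0).round(),np.round(r[0],4),np.round(r[1],4),"long axis deg",np.degrees(np.arctan2(L[1],L[0]))%180)
for u in [(198,148),(486,175),(519,41),(203,6)]: print("tray",ray("wrist",u,.03,P).round(3))
E
```

```text
[441.  96.] [0.6156 0.2333] [0.0422 0.0412] long axis deg 48.102394
[344. 108.] [0.5028 0.2182] [0.0785 0.0345] long axis deg 87.90244
[265.  95.] [0.4098 0.2323] [0.0785 0.0346] long axis deg 75.9586
tray [0.322 0.171 0.03 ]
tray [0.688 0.138 0.03 ]
tray [0.697 0.292 0.03 ]
tray [0.346 0.325 0.03 ]
```

Call:
drive_tool:
  moves:
    - [0,0,0,-120,1]
    - [0,0,0,-120,1]
    - [0,0,0,-120,1]
    - [0,0,0,-120,1]
    - [0,0,0,-120,1]
    - [0.05,0.035,0,-120,1]
    - [0.05,0.035,0,-120,1]
    - [0.05,0.035,0,-178,1]
    - [0.05,0.035,0,-178,1]
    - [0.05,0.035,0,-178,1]
    - [0.05,0.035,0,-178,1]
    - [0.05,0.035,0,-178,1]
    - [0.05,0.035,0,-178,1]
    - [0.05,0.035,0,-178,1]
    - [0.05,0.035,0,-178,1]
    - [0.05,0.035,0,-178,1]
    - [0.05,0.035,0,-178,1]
    - [0.05,0.035,0,-178,1]
    - [0.05,0.035,0,-178,1]
    - [0.05,0.035,0,-178,1]

```text
clock: 3.78
position: [0.5068, 0.1838, 0.2513]
eef_rot: [0.0, -0.452, 0.892, -0.0]
contact_force: [0.2, 0.0, -0.5]
width: 0.0854
gripper_force: 0.0
```

```bash
python3 - <<'E'
from h import *
s=bot.observe();print(s["position"],s["eef_rot"],np.array(s["joint_pos"]).round(2))
E
```

```text
[0.50678085 0.1838068  0.25131704] [ 2.62302094e-05 -4.51604334e-01  8.92218317e-01 -1.15626298e-05] [ 0.29  0.3   1.83 -0.    1.01 -2.22]
```

Call:
drive_tool:
  moves:
    - [-0.025,0.02,0,-34,1]
    - [-0.025,0.02,0,-34,1]
    - [-0.025,0.02,0.03,-34,1]
    - [-0.025,0.02,0.06,-34,1]
    - [-0.025,0.02,0.09,-34,1]
    - [-0.025,0.02,0.12,-34,1]
    - [-0.025,0.02,0.12,-34,1]
    - [-0.025,0.02,0.12,-34,1]

```text
clock: 4.45
position: [0.5049, 0.2155, 0.1307]
eef_rot: [-0.001, -0.69, 0.724, 0.001]
contact_force: [0.1, -0.1, 0.5]
width: 0.0849
gripper_force: 0.0
```

```bash
python3 - <<'E'
from h import *
P=bot.camera_params("wrist");im=save("wrist","w2");s=bot.observe();print(s["position"],s["eef_rot"],s["clock"])
g=im.astype(int)
w=((g.min(2)>185)).astype(np.uint8)
w=cv2.morphologyEx(w,cv2.MORPH_CLOSE,np.ones((5,5)))
for c in cv2.findContours(w,0,1)[0]:
    if cv2.contourArea(c)>400:
        q=np.array([ray("wrist",p,.034,P)[:2] for p in c[:,0]],np.float32)
        r=cv2.minAreaRect(q);b=cv2.boxPoints(r);e=b[1]-b[0],b[2]-b[1];L=max(e,key=np.linalg.norm)
        print(c[:,0].mean(0).round(),np.round(r[0],4),np.round(r[1],4),"deg",np.degrees(np.arctan2(L[1],L[0]))%180)
E
```

```text
[0.50597547 0.21595498 0.13208938] [-3.55286367e-05 -6.90178026e-01  7.23639614e-01  3.26639077e-05] 4.5
[188. 222.] [0.6173 0.2282] [0.0431 0.0435] deg 177.1884
[422. 206.] [0.411  0.2257] [0.0799 0.0358] deg 75.839005
[ 45. 193.] [0.7313 0.2038] [0.2254 0.0863] deg 68.791
[439.  62.] [0.4061 0.1122] [0.0795 0.0285] deg 89.60449
[567. 168.] [0.2894 0.2211] [0.135  0.3515] deg 110.11359
[249.  69.] [0.5626 0.1548] [0.1874 0.2739] deg 177.34631
```

View pics/w2.png

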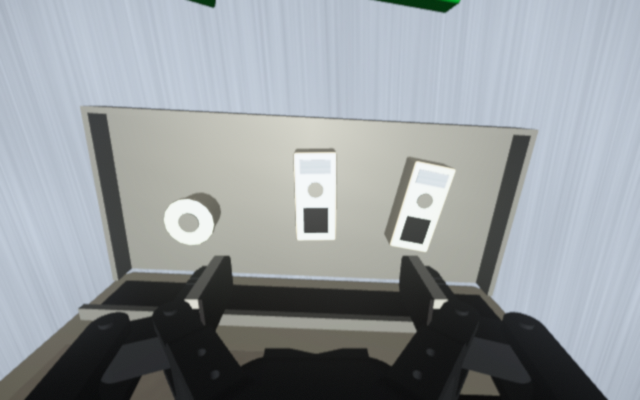

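The view shows cartridge 2 at (316,195), aligned with the fingers, cartridge 1 at (422,206), and the cup at (188,222). Descending and gripping.

Call:
drive_tool:
  moves:
    - [0,0,0.03,0,1]
    - [0,0,0.06,0,1]
    - [0,0,0.09,0,1]
    - [0,0,0.11,0,1]
    - [0,0,0.12,0,1]
    - [0,0,0.12,0,1]
    - [0,0,0.12,0,1]
    - [0,0,0.12,0,0]
    - [0,0,0.12,0,0]
    - [0,0,0.12,0,0]
    - [0,0,0.12,0,0]
    - [0,0,0.12,0,0]
    - [0,0,0.12,0,0]
    - [0,0,0.12,0,0]
    - [0,0,0.12,0,0]
    - [0,0,0.12,0,0]
    - [0,0,0.12,0,0]
  force: 35

```text
clock: 5.92
position: [0.5061, 0.2161, 0.0122]
eef_rot: [0.001, -0.69, 0.723, -0.0]
contact_force: [-2.1, 0.4, 13.3]
width: 0.0356
gripper_force: 34.5
```

Call:
drive_tool:
  moves:
    - [0,0,-0.02,0,0]
    - [0,0,-0.05,0,0]
    - [0,0,-0.09,0,0]
    - [0,0,-0.12,0,0]
    - [0,0,-0.15,0,0]
    - [0.527,-0.096,-0.17,87,0]
    - [0.527,-0.096,-0.17,87,0]
    - [0.527,-0.096,-0.17,87,0]
    - [0.527,-0.096,-0.17,87,0]
    - [0.527,-0.096,-0.17,87,0]
    - [0.527,-0.096,-0.17,87,0]
    - [0.527,-0.096,-0.17,87,0]
    - [0.527,-0.096,-0.17,87,0]
    - [0.527,-0.096,-0.17,87,0]
    - [0.527,-0.096,-0.17,87,0]
    - [0.527,-0.096,-0.17,87,0]
    - [0.527,-0.096,-0.17,87,0]
    - [0.527,-0.096,-0.17,87,0]
    - [0.527,-0.096,-0.17,87,0]
    - [0.527,-0.096,-0.17,87,0]

```text
clock: 7.58
position: [0.5767, -0.317, 0.1811]
eef_rot: [0.0, -0.002, 1.0, -0.0]
contact_force: [-0.2, 0.7, -0.3]
width: 0.0347
gripper_force: 36.3
```

```bash
python3 - <<'E'
from h import *
P=bot.camera_params("wrist");im=save("wrist","w3");s=bot.observe();print(s["position"],s["eef_rot"],s["clock"],s["width"],s["gripper_force"],s["contact_force"],np.array(s["joint_pos"]).round(2))
for c in ("wrist","side","scene"):
    bot.camera(c)
    for m in bot.mark_of(c,"tote_in"):
        uv=np.array(m["centre"])*[640,400];print(c,m["p"],ray(c,uv,.005,P if c=="wrist" else None).round(3))
E
```

```text
[ 0.57651954 -0.31535203  0.18101528] [-3.01038133e-04 -2.42521686e-03  9.99996975e-01  2.78697174e-04] 7.6333 0.03512816085383139 36.269479393959045 [-0.45634572  0.97943838 -0.63194702] [-0.55  0.54  1.63  0.    0.98 -2.12]
wrist 0.93 [ 0.582 -0.252  0.005]
side 0.87 [ 0.58  -0.25   0.005]
scene 0.78 [ 0.583 -0.248  0.005]
```

View pics/w3.png

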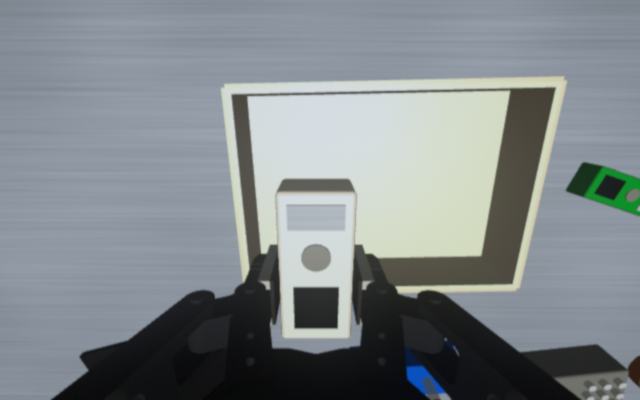

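The cartridge is held level and window up at (316,260) over the tote, which spans (225–563, 80–290). Lowering.

Call:
drive_tool:
  moves:
    - [-0.005,0.003,0.04,0,0]
    - [-0.005,0.003,0.08,0,0]
    - [-0.005,0.003,0.115,0,0]
    - [-0.005,0.003,0.14,0,0]
    - [-0.005,0.003,0.155,0,0]
    - [-0.005,0.003,0.163,0,0]
    - [-0.005,0.003,0.167,0,0]
    - [-0.005,0.003,0.169,0,0]
    - [-0.005,0.003,0.17,0,0]
    - [-0.005,0.003,0.17,0,0]
    - [-0.005,0.003,0.17,0,0]

```text
clock: 8.85
position: [0.5827, -0.3123, 0.0124]
eef_rot: [0.001, -0.003, 1.0, -0.0]
contact_force: [-0.4, -0.7, -1.6]
width: 0.0351
gripper_force: 36.3
```

Call:
drive_tool:
  moves:
    - [0,0,0.001,0,0]
    - [0,0,0.002,0,0]
    - [0,0,0.003,0,0]
    - [0,0,0.003,0,0]

```text
clock: 9.18
position: [0.5823, -0.3121, 0.0092]
eef_rot: [0.0, -0.003, 1.0, -0.0]
contact_force: [-2.9, 1.3, 12.8]
width: 0.035
gripper_force: 38.0
```

Call:
drive_tool:
  moves:
    - [0,0,0,0,1]
    - [0,0,0,0,1]
    - [0,0,0,0,1]
    - [0,0,0,0,1]
    - [0,0,0,0,1]
    - [0,0,-0.01,0,1]
    - [0,0,-0.04,0,1]
    - [0,0,-0.08,0,1]
    - [0,0,-0.12,0,1]
    - [0,0,-0.15,0,1]
    - [0,0,-0.18,0,1]
    - [0,0,-0.18,0,1]
    - [0,0,-0.18,0,1]

```text
clock: 10.27
position: [0.583, -0.3125, 0.1911]
eef_rot: [0.002, -0.003, 1.0, -0.001]
contact_force: [-0.1, -0.0, -0.1]
width: 0.0854
gripper_force: 0.0
```

Call:
drive_tool:
  moves:
    - [0.168,0.539,0,-75.5,1]
    - [0.168,0.539,0,-75.5,1]
    - [0.168,0.539,0,-75.5,1]
    - [0.168,0.539,0,-75.5,1]
    - [0.168,0.539,0,-75.5,1]
    - [0.168,0.539,0,-75.5,1]
    - [0.168,0.539,0,-75.5,1]
    - [0.168,0.539,0,-75.5,1]
    - [0.168,0.539,0,-75.5,1]
    - [0.168,0.539,0,-75.5,1]
    - [0.168,0.539,0,-75.5,1]
    - [0.168,0.539,0,-75.5,1]
    - [0.168,0.539,0,-75.5,1]
    - [0.168,0.539,0,-75.5,1]
    - [0.168,0.539,0.02,-75.5,1]
    - [0.168,0.539,0.05,-75.5,1]
    - [0.168,0.539,0.06,-75.5,1]
    - [0.168,0.539,0.06,-75.5,1]
    - [0.168,0.539,0.06,-75.5,1]

```text
clock: 11.85
position: [0.41, 0.2257, 0.1276]
eef_rot: [-0.001, -0.615, 0.789, 0.0]
contact_force: [-0.2, 0.6, -0.1]
width: 0.0851
gripper_force: 0.0
```

```bash
python3 - <<'E'
from h import *
s=bot.observe();print(s["position"],s["eef_rot"],s["clock"])
q=s["eef_rot"];print("tool x deg",2*np.degrees(np.arctan2(q[2],q[1])))
save("side","s2");im=save("wrist","w4")
a=cv2.imread("pics/s2.png");b=cv2.imread("pics/w4.png")
cv2.imwrite("pics/two.png",cv2.resize(np.vstack([a[130:],b]),None,fx=.85,fy=.85))
E
```

```text
[0.41001116 0.22565417 0.12758992] [-1.28164208e-03 -6.14584652e-01  7.88849781e-01  2.94219751e-04] 11.85
tool x deg 255.84357024033986
```

View pics/two.png

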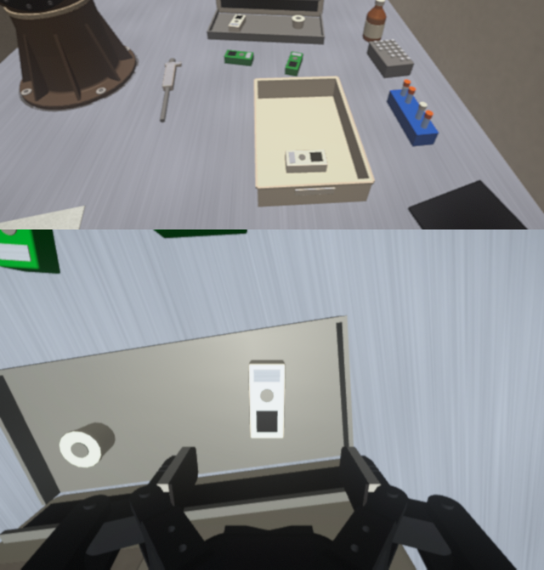

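Cartridge 2 lies flat, window up, in the tote (top half, (306,160)). Cartridge 1 is centred between the fingers (bottom half, (267,400)). Descending and gripping.

Call:
drive_tool:
  moves:
    - [0,0,0.03,0,1]
    - [0,0,0.06,0,1]
    - [0,0,0.09,0,1]
    - [0,0,0.105,0,1]
    - [0,0,0.115,0,1]
    - [0,0,0.115,0,1]
    - [0,0,0.115,0,1]
    - [0,0,0.115,0,0]
    - [0,0,0.115,0,0]
    - [0,0,0.115,0,0]
    - [0,0,0.115,0,0]
    - [0,0,0.115,0,0]
    - [0,0,0.115,0,0]
    - [0,0,0.115,0,0]
    - [0,0,0.115,0,0]
    - [0,0,0.115,0,0]

```text
clock: 13.28
position: [0.4113, 0.2262, 0.0141]
eef_rot: [0.001, -0.615, 0.789, -0.0]
contact_force: [-0.8, -1.0, 14.8]
width: 0.0354
gripper_force: 33.8
```

Call:
drive_tool:
  moves:
    - [0,0,-0.02,0,0]
    - [0,0,-0.05,0,0]
    - [0,0,-0.09,0,0]
    - [0,0,-0.12,0,0]
    - [0,0,-0.15,0,0]
    - [0.368,-0.269,-0.17,75.5,0]
    - [0.368,-0.269,-0.17,75.5,0]
    - [0.368,-0.269,-0.17,75.5,0]
    - [0.368,-0.269,-0.17,75.5,0]
    - [0.368,-0.269,-0.17,75.5,0]
    - [0.368,-0.269,-0.17,75.5,0]
    - [0.368,-0.269,-0.17,75.5,0]
    - [0.368,-0.269,-0.17,75.5,0]
    - [0.368,-0.269,-0.17,75.5,0]
    - [0.368,-0.269,-0.17,75.5,0]
    - [0.368,-0.269,-0.17,75.5,0]
    - [0.368,-0.269,-0.17,75.5,0]
    - [0.368,-0.269,-0.17,75.5,0]
    - [0.368,-0.269,-0.17,75.5,0]
    - [0.368,-0.269,-0.17,75.5,0]

```text
clock: 14.95
position: [0.581, -0.1956, 0.1832]
eef_rot: [-0.0, -0.004, 1.0, 0.0]
contact_force: [-0.4, 0.7, -1.1]
width: 0.0354
gripper_force: 36.8
```

```bash
python3 - <<'E'
from h import *
save("wrist","w5");s=bot.observe();print(s["position"],s["eef_rot"],s["clock"],s["width"],s["gripper_force"])
E
```

```text
[ 0.58115572 -0.19544685  0.1833147 ] [-2.68798670e-04 -3.69200376e-03  9.99993135e-01  1.65471912e-04] 15.0 0.03514796991672737 36.77752375602722
```

View pics/w5.png

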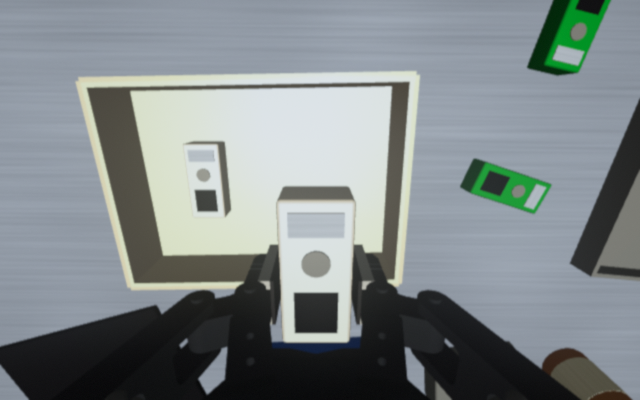

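Cartridge 1 is held level at (316,265), and cartridge 2 lies flat at (206,180), clear of it. Lowering.

Call:
drive_tool:
  moves:
    - [0,-0.002,0.04,0,0]
    - [0,-0.002,0.08,0,0]
    - [0,-0.002,0.115,0,0]
    - [0,-0.002,0.14,0,0]
    - [0,-0.002,0.155,0,0]
    - [0,-0.002,0.163,0,0]
    - [0,-0.002,0.167,0,0]
    - [0,-0.002,0.169,0,0]
    - [0,-0.002,0.17,0,0]
    - [0,-0.002,0.171,0,0]
    - [0,-0.002,0.172,0,0]
    - [0,-0.002,0.172,0,0]
    - [0,-0.002,0.172,0,0]

```text
clock: 16.08
position: [0.5819, -0.1987, 0.0118]
eef_rot: [0.0, -0.003, 1.0, -0.0]
contact_force: [0.5, 0.2, -0.5]
width: 0.0351
gripper_force: 36.8
```

Call:
drive_tool:
  moves:
    - [0,0,0.001,0,0]
    - [0,0,0.0015,0,0]
    - [0,0,0.0015,0,0]

```text
clock: 16.33
position: [0.582, -0.1988, 0.0111]
eef_rot: [0.0, -0.003, 1.0, -0.0]
contact_force: [-5.0, 2.3, 21.7]
width: 0.0354
gripper_force: 39.4
```

Call:
drive_tool:
  moves:
    - [0,0,-0.001,0,1]
    - [0,0,-0.001,0,1]
    - [0,0,-0.001,0,1]
    - [0,0,-0.001,0,1]
    - [0,0,-0.001,0,1]
    - [0,0,-0.01,0,1]
    - [0,0,-0.04,0,1]
    - [0,0,-0.08,0,1]
    - [0,0,-0.12,0,1]
    - [0,0,-0.15,0,1]
    - [0,0,-0.19,0,1]
    - [0,0,-0.22,0,1]
    - [0,0,-0.22,0,1]
    - [0,0,-0.22,0,1]

```text
clock: 17.5
position: [0.5826, -0.1989, 0.2325]
eef_rot: [0.002, -0.003, 1.0, -0.001]
contact_force: [-0.1, 0.3, -1.4]
width: 0.0854
gripper_force: 0.0
```

```bash
python3 - <<'E'
from h import *
save("wrist","w6");save("side","s6");print(bot.observe()["clock"])
a=cv2.imread("pics/s6.png");b=cv2.imread("pics/w6.png")
cv2.imwrite("pics/end.png",cv2.resize(np.vstack([a[130:],b[:300]]),None,fx=1,fy=1))
E
```

```text
17.6
```

View pics/end.png

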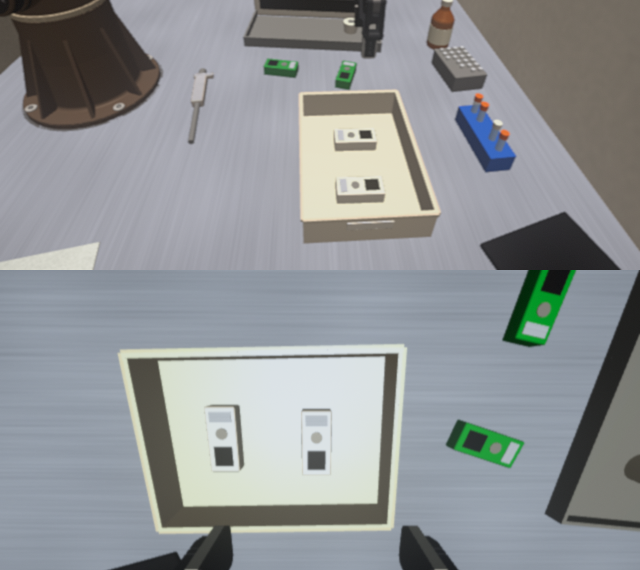

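Both cartridges lie flat, window up and apart in the tote (wrist half: (224,438) and (316,441)). The cup still stands in the tray (side half: (349,24)).

```bash
python3 -c "from rig import bot;print(bot.sign_off())"
```

```text
the job is handed in; nothing more can be done
None
```

Both white cartridges lie flat, window up and side by side on the tote floor, and the cup still stands in the tray; I handed the job in at about 17.6 s of the 61 s allowed.

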